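Raise the stand's counterweighted barrier

TASK

The farm stand is opening: push the long arm of the table barrier up from its rest, past its balance point, so that it swings upright by itself and stays there when you let go. Push it gently and steadily from outside, without gripping or flinging it, and leave the onion, the tomato and the jar standing where they are.

Things in the scene. Friction and masses are not known exactly. Their poses are not given: they have to be found in the camera images.
- gate: The barrier's grey base plate, 90 x 370 x 8 mm, fixed to the table; origin under its middle. x points away from the robot (turned some degrees either way), y level along the lowered arm from post to tip rest, z up. The tip rest is a 22 mm post with a small fork (34 mm wide, 26 mm along y, top 166 mm high), 140 mm from the origin along y; the lowered arm lies in it.
- pivot (a point): Centre of the barrier's hinge pin, 150 mm above the table, 280 mm from the tip rest, in the top of a grey forked post (two plates, 74 mm wide over all along x, 44 mm along y). Same axes as the gate; the pin lies along x.
- boom_mid (a point): Point on the centre line of the white barrier arm, 180 mm from the pivot: a good place to push from below. The arm is a straight bar, 18 mm wide (x), 26 mm high (z), from 100 mm behind the pivot to 306 mm in front; lowered, its underside is 137 mm above the table, free between post and rest. Axes turn with the arm: y along it to its tip, z out of its top; lowered, they equal the gate's.
- weight (a point): Centre of the round dark steel counterweight (70 mm diameter, 50 mm wide along x), which turns with the arm: 85 mm behind the pivot and, with the arm lowered, 30 mm above the arm's centre line. It sinks between the post's plates as the arm rises.
- boom (a joint): Angle of the arm: 0 lowered and level, grows as it rises, 1.62 (93 degrees) at the upright stop. Lightly damped. Below its balance point at about 0.93 rad (53 degrees) it falls back into the rest; beyond it swings up to the stop in one to four seconds and stays. Arm with weight: 0.6 to 1.2 kg; 1 to 2 N under boom_mid lifts it.
- onion: Loose onion, 62 mm wide and 68 mm high, standing near the barrier; origin at the centre of its underside. Not to be disturbed.
- tomato: Loose tomato, 69 mm wide and 71 mm high, standing near the barrier; origin at the centre of its underside. Not to be disturbed.
- jar: Loose closed jar with a screw cap, 69 mm wide and 86 mm high, standing near the barrier; origin at the centre of its underside. Not to be disturbed. Onion, tomato and jar swap spots: in front of the post, in front of the tip rest, and beyond the tip rest.

How it is judged:
By the outcome, as a careful person would: the job done as asked, in the order asked, and still so for the second after the job is handed in, with the robot touching nothing.
It also fails if it takes over 45 s, if anything falls off the work surface, if the arm or the gripper's body presses on something with over 40 N, if the wrist force passes 120 N, or if a joint passes its speed limit or range.

ROBOT

A 6-joint arm with a two-finger parallel gripper is mounted at the origin on the work surface; the furniture and walls round the work are solid. World frame = base frame: x ahead of the robot, y to its left, z up, the work surface at z = 0. Lengths are in m, angles in rad, forces in N, time in s.
With the tool pointing down it reaches from about 0.3 to 0.85 m from the base axis. Payload 5.4 kg.
Tool frame: the origin (TCP) lies at the very end of the fingers, on their centre line; the grasp point (between the pads) lies 19 mm behind it; z points along the fingers, x is the direction in which the jaws open and shut, and the axes are right-handed (so a half turn about z gives the same grasp; the last joint's range is limited). The gripper opens to 85 mm and grips with 20 to 120 N. Pads are 22 mm wide; open, the fingers measure 114 mm over their backs; the gripper's body (76 mm by 85 mm) begins 54 mm behind the grasp point. The pads swing forward as they close: fully open they stand 13 mm farther back than shut.
Start: joints at [1.058, 0.158, 1.597, -0, 1.386, -0.21], TCP at [0.171, 0.549, 0.198] pointing down, gripper open.
Joint ranges: [-2.91, 2.91], [-0.94, 2.29], [0.18, 2.7], [-1.29, 4.43], [0.17, 2.64], [-3, 3]. Speed limits (rad/s): [2.57, 2.57, 3.14, 3.14, 3.14, 3.14].

INTERFACE

Orientations are given as a unit quaternion [x, y, z, w].
In Python, from workcell import manip, eyes gives the robot as it stands.
- The arm moves only by the tool servo_tool, never from a script. Its argument "motion" is one flat list of numbers, 4 for each row, row after row: the shift along the tool's x, y, z in m, then the turn about the tool's z in degrees. In form: [dx, dy, dz, spin, dx, dy, dz, spin, ...]. A call has 1 to 8 rows; each row is the pose to reach, as a shift and turn from the pose commanded when the call began, along the tool's axes at that moment; what a row does not reach only later rows make up. A row lasts 1/12 s, in which the tool goes at most 41.7 mm and 7.16 degrees, less where a joint would pass 70% of its speed; a pose out of reach is approached as far as the arm can. A call with a gripper value outside its range is refused whole. "jaw" is the opening, from -1 (shut) to 1 (fully open), so that 0 is half open, set as the call begins (left out, the last holds). The fingers move at their own pace and stop on an object; "force" is the grip in N (left out, the last holds). Time passes only in rows, so rows that repeat a pose let the fingers close. It gives the time, the measured TCP pose, the force and the opening at its end, in the units of the state.
- manip.sense(): the state, without advancing time (a new reading comes with each control period).
- eyes.read_camera(name): name is "scene" or "top"; returns a dict with "color" (384x512x3 uint8, red, green, blue), "K" (3x3 intrinsics, pixels), "k1" (the pictures are not rectified: a ray, as slopes to the right and down, at radius r is drawn at 1 + k1 r^2 times it, then the intrinsics apply), "world_to_cam" (4x4, takes a point from world to camera coordinates). Camera axes: x right, y down, z forward; pixel columns grow to the right and rows downward; lengths in m; the calibration is good to about 2 mm. A picture is of the moment at which its call begins. There is no depth.
- manip.sign_off(): hands the job in, once; it reports no verdict.
The state is a dict: "time": time; "q": joint angles; "joint_velocities": joint speeds; "joint_efforts": joint torques, N m; "ee_pos": TCP position; "ee_rot": TCP orientation; "wrist_force": force on the tool from outside, world axes, zero at the start; "moment": the same for the moment, N m; "grip_width": finger opening in m.
Only numpy, scipy, OpenCV 4.12 (cv2) and the standard library are available. Lean on these libraries where they do the work, as an engineer would, in place of code of your own. Each camera call takes 0.05 s, during which the arm holds its last target. There are 200 camera calls.

## Working session

There is one attempt and no reset: what is moved stays moved. The work goes in short steps, Python scripts to look and compute and a tool call to move; the robot and the scene stay as the last step left them, time stands still between calls to the robot, and variables do not carry over. Pictures are saved under pics/ and viewed, about 8 in all and at most 12, crops included, and the job is handed in when it is done.

Besides the shell and the picture viewer there is one more tool, called as name(argument=value, ...) on one line, values as JSON. servo_tool: Moves the arm, as the interface text tells. Its arguments: {"type":"object","properties":{"motion":{"type":"array"},"jaw":{"type":"number"},"force":{"type":"number"}},"required":["motion"]}

```bash
mkdir -p pics; cat > h.py <<'E'
import numpy as np, cv2
from workcell import manip, eyes
def get(name,fn=None):
    d=eyes.read_camera(name)
    if fn: cv2.imwrite(f'pics/{fn}.png',cv2.cvtColor(d['color'],cv2.COLOR_RGB2BGR))
    return d
def ray(d,u,v):
    K=np.array(d['K']);T=np.array(d['world_to_cam']);k=d['k1']
    p=cv2.undistortPoints(np.array([[[u,v]]],float),K,np.array([k,0,0,0,0.]))[0,0]
    R=T[:3,:3];return -R.T@T[:3,3],R.T@np.array([p[0],p[1],1])
def onz(d,u,v,z):
    o,r=ray(d,u,v);return o+r*(z-o[2])/r[2]
def proj(d,P):
    T=np.array(d['world_to_cam']);P=np.atleast_2d(np.array(P,float))
    return cv2.projectPoints(P,cv2.Rodrigues(T[:3,:3])[0],T[:3,3],np.array(d['K']),np.array([d['k1'],0,0,0,0.]))[0][:,0]
E
python3 - <<'E'
from h import *
a=get('scene','s1');b=get('top','t1')
cv2.imwrite('pics/st1.png',cv2.resize(np.hstack([cv2.imread('pics/s1.png'),cv2.imread('pics/t1.png')]),(800,300)))
for d in(a,b):
  T=d['world_to_cam'];print(-T[:3,:3].T@T[:3,3],T[:3,:3].round(2).tolist(),d['k1'])
s=manip.sense();print(s['time'],s['ee_pos'],s['ee_rot'],s['wrist_force'],s['grip_width'])
E
```

```text
[-0.26109709 -0.48136139  1.16156446] [[0.56, -0.83, 0.01], [-0.64, -0.44, -0.63], [0.53, 0.34, -0.77]] -0.14213946184174567
[ 0.32737342 -0.03447293  0.99739719] [[-0.02, -1.0, -0.01], [-0.99, 0.02, -0.15], [0.15, 0.0, -0.99]] -0.0026852059666908896
0.1 [0.17117812 0.54828803 0.19678486] [ 8.05667730e-01  5.92367050e-01 -8.08445247e-04  3.66161611e-04] [ 0.21579165  0.72898618 -0.22458308] 0.08548040317130448
```

View pics/s1.png

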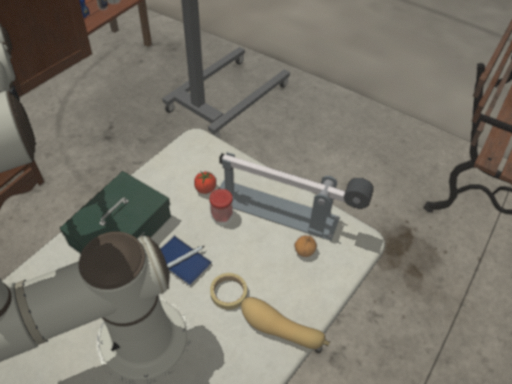

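View pics/t1.png

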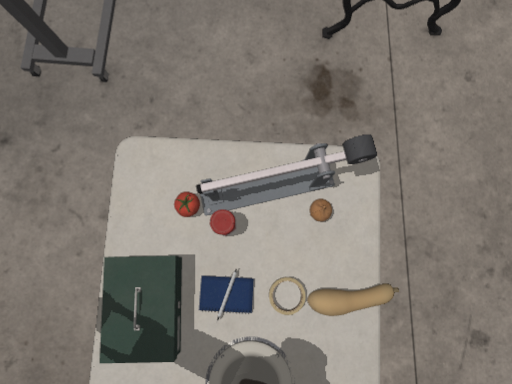

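The scene view shows the tomato (205,182), jar (221,205), onion (306,246), boom from (225,158) to the weight (358,193). In the top view the boom runs from (200,188) to the weight (360,150), with the tomato at (187,204) beyond the rest, the jar at (223,222) in front of it and the onion at (320,210) by the post. Next I measure the boom ends.

```bash
python3 - <<'E'
from h import *
a=get('scene');b=get('top')
im=b['color'];hsv=cv2.cvtColor(im,cv2.COLOR_RGB2HSV)
c=im[135:230,170:390];cv2.imwrite('pics/t2.png',cv2.resize(cv2.cvtColor(c,cv2.COLOR_RGB2BGR),None,fx=3.6,fy=3.6,interpolation=cv2.INTER_CUBIC))
c=a['color'][135:265,180:390];cv2.imwrite('pics/s2.png',cv2.resize(cv2.cvtColor(c,cv2.COLOR_RGB2BGR),None,fx=3.8,fy=3.8,interpolation=cv2.INTER_CUBIC))
for n,p,z in [('tom',(187,204),.04),('jar',(223,222),.086),('onion',(320,210),.04),('tip',(200,188),.163)]:print(n,onz(b,*p,z).round(3))
E
```

```text
tom [0.464 0.16  0.04 ]
jar [0.41  0.059 0.086]
onion [ 0.441 -0.194  0.04 ]
tip [0.484 0.105 0.163]
```

View pics/t2.png

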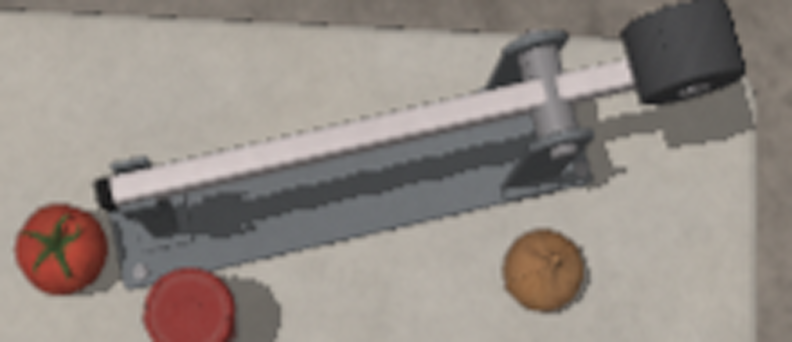

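View pics/s2.png

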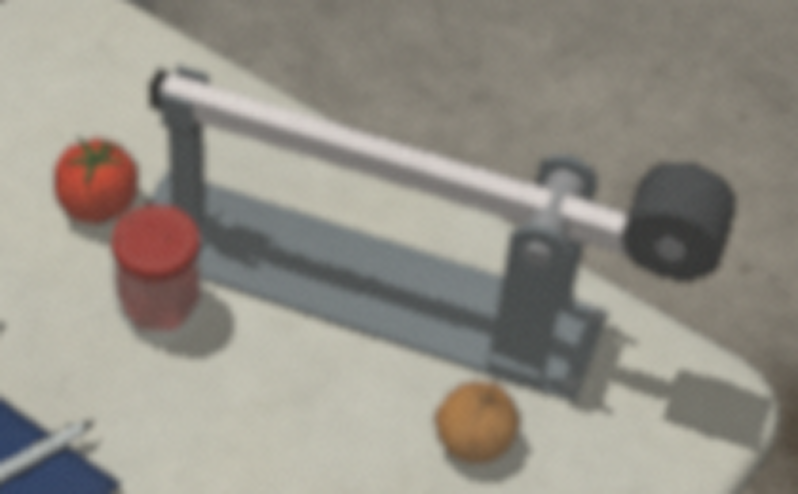

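The top crop shows the white arm from a dark end cap at crop (97,192) to the weight at (630,72), with the hinge pin at (545,90). In the scene crop the arm rests in the fork with its tip at (160,92). Now I fit the axis.

```bash
python3 - <<'E'
from h import *
from scipy.spatial.transform import Rotation as R
b=get('top');a=get('scene')
f=lambda u,v:onz(b,170+u/3.6,135+v/3.6,.163)
im=b['color'].astype(int)
m=((im.min(2)>165)).astype(np.uint8)
hsv=cv2.cvtColor(b['color'],cv2.COLOR_RGB2HSV)
# centre line by hand-read points: middles of white bar, cap end
P=[f(113,190),f(330,140),f(500,101),f(600,78)];P=np.array(P)[:,:2]
c=P.mean(0);d=np.linalg.svd(P-c)[2][0];d*=np.sign(d[1]);print('dir',d,np.degrees(np.arctan2(-d[0],d[1])),'resid',((P-c)@[-d[1],d[0]]).round(4))
e=f(97,194)[:2];e=c+d*((e-c)@d);piv=e-.306*d
print('tip end',e,'pivot',piv)
pin=onz(b,170+545/3.6,135+90/3.6,.16)[:2];print('pin along',(pin-piv)@d)
print('scene check: tip,pivot,weight px',proj(a,[[*e,.163],[*piv,.163],[*(piv-.085*d),.18]]))
print('scene crop',((proj(a,[[*e,.163],[*piv,.163],[*(piv-.085*d),.18]])-[180,135])*3.8).round())
s=manip.sense();Rt=R.from_quat(s['ee_rot']);print(Rt.as_matrix().round(3),s['ee_pos'])
x=Rt.as_matrix()[:,0];print('toolx yaw',np.degrees(np.arctan2(x[1],x[0])),'gate x yaw',np.degrees(np.arctan2(-d[0],d[1])))
E
```

```text
dir [-0.20913068  0.9778877 ] 12.071412593228263 resid [ 0. -0.  0.  0.]
tip end [0.48206183 0.1119379 ] pivot [ 0.54605582 -0.18729574]
pin along 0.005012111803670071
scene check: tip,pivot,weight px [[220.10958806 155.14169311]
 [326.85481581 187.9185955 ]
 [359.35128023 193.46658153]]
scene crop [[152.  77.]
 [558. 201.]
 [682. 222.]]
[[ 0.298  0.955 -0.   ]
 [ 0.955 -0.298 -0.001]
 [-0.001 -0.    -1.   ]] [0.17136019 0.5486409  0.19737473]
toolx yaw 72.65105761361569 gate x yaw 12.071412593228263
```

servo_tool(motion=[-0.022,0.031,-0.01,4.7,-0.044,0.063,-0.02,9.4,-0.067,0.094,-0.03,14.1,-0.089,0.125,-0.04,18.8,-0.111,0.157,-0.04,23.5,-0.134,0.188,-0.04,28.2,-0.156,0.219,-0.04,32.9,-0.156,0.219,-0.04,32.9], jaw=-1, force=30)

```text
time: 0.97
ee_pos: [0.3376, 0.3302, 0.2379]
ee_rot: [0.942, 0.335, 0.001, 0.001]
wrist_force: [0.5, -0.3, -0.1]
grip_width: 0.0003
```

```bash
cat > st.py <<'E'
from h import *
from scipy.spatial.transform import Rotation as R
import sys
d=np.array([-.2091,.9779,0]);piv=np.array([.546,-.1873,.15])
s=manip.sense();M=R.from_quat(s['ee_rot']).as_matrix();p=np.array(s['ee_pos'])
print('t',s['time'],p.round(4),'gate xyz',(p-piv)@[.9779,.2091,0],(p-piv)@d,p[2]-.15)
print('F',np.round(s['wrist_force'],2),'w',s['grip_width'],'yaw',np.degrees(np.arctan2(M[1,0],M[0,0])),'q',np.round(s['q'],2))
if len(sys.argv)>1:
  g=np.array([float(v) for v in sys.argv[1:4]]);t=piv+g[0]*np.array([.9779,.2091,0])+g[1]*d+[0,0,g[2]]
  print('move',(M.T@(t-p)).round(4))
E
python3 st.py 0 .346 .06
```

```text
t 0.9667 [0.3376 0.3302 0.2379] gate xyz -0.09560276369106012 0.5496165821699297 0.08786037011631495
F [ 0.5  -0.31 -0.06] w 0.00028064431828292376 yaw 39.18493414174318 q [ 0.52 -0.14  1.82 -0.    1.46 -0.16]
move [-0.0077  0.2247  0.0285]
```

servo_tool(motion=[-0.001,0.036,0.005,4.5,-0.003,0.073,0.01,9.1,-0.004,0.11,0.015,13.6,-0.005,0.147,0.02,18.1,-0.006,0.184,0.025,22.6,-0.008,0.225,0.028,27.1,-0.008,0.225,0.028,27.1])

```text
time: 1.55
ee_pos: [0.4746, 0.1516, 0.2089]
ee_rot: [0.994, 0.106, 0.0, 0.001]
wrist_force: [1.3, -0.0, -0.5]
grip_width: -0.0004
```

```bash
python3 st.py 0 .346 -.022; python3 -c "
from h import *
a=get('scene','s3');c=a['color'][60:270,130:390];cv2.imwrite('pics/s3.png',cv2.resize(cv2.cvtColor(c,cv2.COLOR_RGB2BGR),None,fx=2.8,fy=2.8))"
```

```text
t 1.55 [0.4746 0.1516 0.2089] gate xyz 0.0010428527005781649 0.34629532399922547 0.05894666240010324
F [ 1.26 -0.04 -0.5 ] w -0.0003596068343250906 yaw 12.160415668100248 q [ 0.07 -0.05  1.79 -0.    1.4  -0.14]
move [-0.001   0.0001  0.0809]
```

View pics/s3.png

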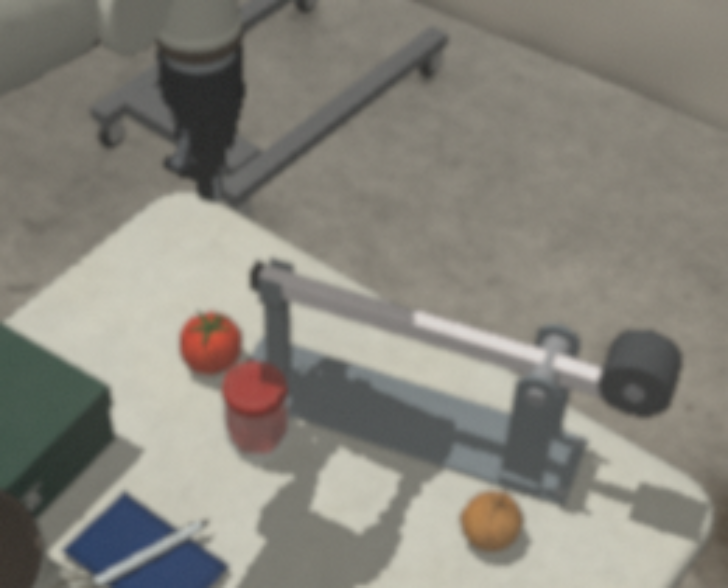

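The crop shows the shut gripper with its tip at (208,190), outside the arm's capped tip at (258,275) and above the tomato at (210,342). I'll descend beside the tip.

servo_tool(motion=[-0.001,0,0.03,0,-0.001,0,0.06,0,-0.001,0,0.081,0,-0.001,0.008,0.081,0,-0.001,0.012,0.081,0,-0.001,0.016,0.081,0,-0.001,0.016,0.081,0])

```text
time: 2.18
ee_pos: [0.476, 0.1403, 0.131]
ee_rot: [0.994, 0.11, 0.002, 0.0]
wrist_force: [0.3, 0.2, 0.1]
grip_width: 0.0001
```

```bash
python3 st.py 0 .31 -.022
```

```text
t 2.1833 [0.476  0.1403 0.131 ] gate xyz 4.674542340924314e-05 0.33502285925730113 -0.01897702360708564
F [0.33 0.18 0.08] w 8.31083508826995e-05 yaw 12.644337288599845 q [ 0.04  0.01  1.89 -0.    1.24 -0.18]
move [-0.0003  0.025   0.003 ]
```

Creep in until contact.

servo_tool(motion=[0,0,0,0,0,0.003,0,0,0,0.006,0,0,0,0.009,0,0,0,0.009,0,0])

```text
time: 2.6
ee_pos: [0.4765, 0.1314, 0.1289]
ee_rot: [0.994, 0.11, 0.0, 0.0]
wrist_force: [0.1, 0.7, 0.2]
grip_width: 0.0001
```

```bash
python3 st.py
```

```text
t 2.6 [0.4765 0.1314 0.1289] gate xyz -0.0013405962037412956 0.3261680112925758 -0.021084056233673126
F [0.1  0.65 0.24] w 5.886715875782431e-05 yaw 12.62368457134104 q [ 0.02  0.01  1.89 -0.    1.24 -0.2 ]
```

servo_tool(motion=[0,0.002,0,0,0,0.004,0,0,0,0.004,0,0])

```text
time: 2.85
ee_pos: [0.4772, 0.1277, 0.1287]
ee_rot: [0.994, 0.11, -0.0, 0.0]
wrist_force: [-0.4, -0.0, -1.1]
grip_width: 0.0002
```

servo_tool(motion=[0,0.0015,0,0,0,0.003,0,0,0,0.003,0,0])

```text
time: 3.1
ee_pos: [0.4778, 0.1249, 0.1287]
ee_rot: [0.994, 0.11, -0.0, 0.0]
wrist_force: [-0.7, 0.5, 0.6]
grip_width: 0.0001
```

servo_tool(motion=[0,0.0015,0,0,0,0.003,0,0,0,0.003,0,0])

```text
time: 3.35
ee_pos: [0.4782, 0.123, 0.1287]
ee_rot: [0.994, 0.11, -0.0, -0.001]
wrist_force: [-2.0, 4.1, 0.7]
grip_width: 0.0003
```

servo_tool(motion=[0,0.001,0,0,0,0.002,0,0,0,0.002,0,0])

```text
time: 3.6
ee_pos: [0.4782, 0.1227, 0.1287]
ee_rot: [0.994, 0.11, -0.0, -0.003]
wrist_force: [-1.8, 10.1, 0.9]
grip_width: 0.0003
```

servo_tool(motion=[0,0.001,0,0,0,0.002,0,0,0,0.002,0,0])

```text
time: 3.85
ee_pos: [0.4782, 0.1226, 0.1287]
ee_rot: [0.994, 0.11, -0.0, -0.004]
wrist_force: [-3.6, 17.7, 2.2]
grip_width: 0.0
```

Contact holds with about 18 N of preload. I'll ease off a little and start lifting.

servo_tool(motion=[0,-0.0015,0,0,0,-0.0015,-0.003,0,0,-0.0015,-0.007,0,0,-0.0015,-0.011,0,0,-0.0015,-0.015,0,0,-0.0015,-0.019,0])

```text
time: 4.35
ee_pos: [0.4792, 0.1193, 0.1483]
ee_rot: [0.994, 0.11, 0.0, 0.0]
wrist_force: [-0.4, 0.2, -0.3]
grip_width: -0.0
```

```bash
python3 st.py; python3 -c "
from h import *
a=get('scene');c=a['color'][130:210,190:390];cv2.imwrite('pics/s4.png',cv2.resize(cv2.cvtColor(c,cv2.COLOR_RGB2BGR),None,fx=3.5,fy=3.5))"
```

```text
t 4.35 [0.4792 0.1193 0.1483] gate xyz -0.0012065693847433273 0.31375020166102763 -0.0017015302036717805
F [-0.42  0.18 -0.3 ] w -2.462506426546712e-05 yaw 12.627458075339096 q [-0.   -0.01  1.88 -0.    1.28 -0.22]
```

View pics/s4.png

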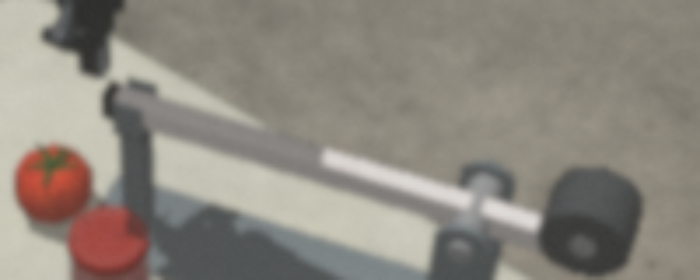

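```bash
python3 - <<'E'
from h import *
a=get('scene');b=get('top')
p=manip.sense()['ee_pos']
print((proj(a,[p])-[190,130])*3.5, proj(b,[p]))
A=cv2.resize(cv2.cvtColor(a['color'][120:190,185:275],cv2.COLOR_RGB2BGR),None,fx=5.5,fy=5.5,interpolation=cv2.INTER_CUBIC)
c=b['color'][140:230,165:235];B=cv2.resize(cv2.cvtColor(c,cv2.COLOR_RGB2BGR),(299,385),interpolation=cv2.INTER_CUBIC)
cv2.imwrite('pics/c5.png',np.hstack([A,B]))
E
```

```text
[[96.46327645 98.91349361]] [[194.84180653 191.06845279]]
```

View pics/c5.png

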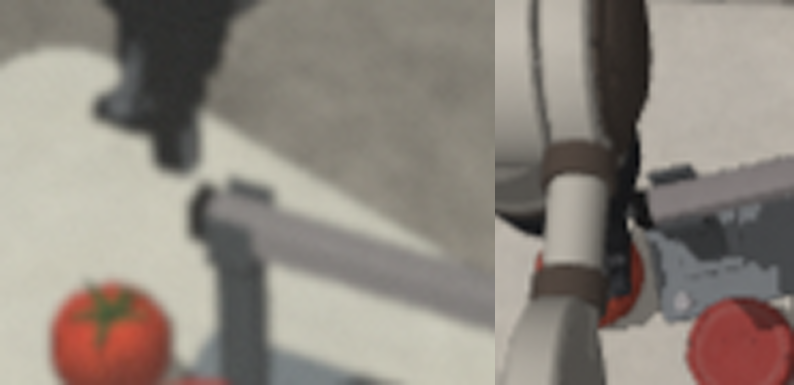

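The scene crop shows the visible fingertip at (180,168), about 25 mm above where the TCP projects (180,210). So it touched only the top of the end cap and slid over, and the arm stayed in its rest. I'll back out, go lower and press again.

servo_tool(motion=[0,-0.008,0,0,0.001,-0.016,0,0,0.001,-0.016,0.022,0,0.001,-0.016,0.045,0,0.001,-0.009,0.045,0,0.001,-0.005,0.045,0,0.001,-0.005,0.045,0])

```text
time: 5.08
ee_pos: [0.4787, 0.1248, 0.1033]
ee_rot: [0.994, 0.11, -0.0, -0.0]
wrist_force: [-1.4, 2.4, -1.1]
grip_width: 0.0002
```

```bash
python3 st.py; python3 - <<'E'
from h import *
a=get('scene')
p=manip.sense()['ee_pos'];print((proj(a,[p])-[185,120])*6)
print((proj(a,[[.4746,.1516,.2089]])-[130,60])*2.8)
A=cv2.resize(cv2.cvtColor(a['color'][120:200,185:275],cv2.COLOR_RGB2BGR),None,fx=6,fy=6,interpolation=cv2.INTER_CUBIC)
cv2.imwrite('pics/c6.png',A)
E
```

```text
t 5.0833 [0.4787 0.1248 0.1033] gate xyz -0.0005202747966058034 0.31925902194127304 -0.046749798989984825
F [-1.37  2.36 -1.08] w 0.00016111748185310414 yaw 12.613195949984538 q [ 0.01  0.05  1.91  0.    1.18 -0.21]
[[189.71680628 289.2864907 ]]
[[212.96805869 221.34598555]]
```

View pics/c6.png

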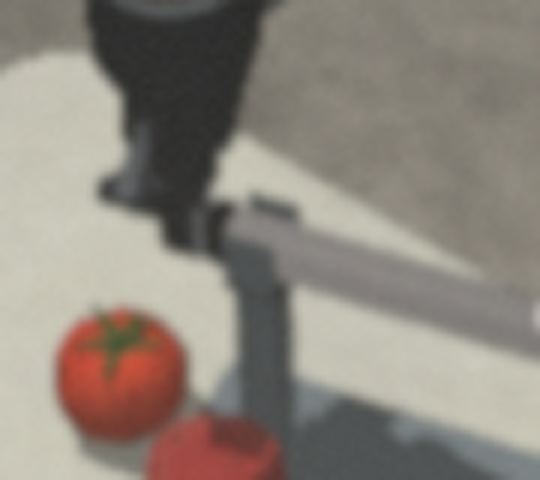

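The fingertip's end now sits at (195,248), beside the capped arm end at (220,230). I'll go 10 mm lower, press and lift.

servo_tool(motion=[0,-0.003,0.005,0,0,-0.003,0.01,0,0,0.001,0.01,0,0,0.003,0.01,0,0,0.004,0.01,0,0,0.004,0.01,0])

```text
time: 5.63
ee_pos: [0.4786, 0.1251, 0.0924]
ee_rot: [0.994, 0.11, -0.0, -0.004]
wrist_force: [-2.1, 18.2, -0.1]
grip_width: -0.0005
```

servo_tool(motion=[0,0,-0.002,0,0,0,-0.004,0,0,0,-0.006,0,0,0,-0.009,0,0,0,-0.012,0,0,0,-0.012,0])

```text
time: 6.13
ee_pos: [0.4786, 0.1251, 0.1048]
ee_rot: [0.994, 0.11, -0.0, -0.004]
wrist_force: [-2.0, 16.5, -0.1]
grip_width: 0.0002
```

```bash
python3 st.py; python3 - <<'E'
from h import *
a=get('scene')
p=manip.sense()['ee_pos'];print((proj(a,[p])-[185,120])*6)
A=cv2.resize(cv2.cvtColor(a['color'][120:200,185:275],cv2.COLOR_RGB2BGR),None,fx=6,fy=6,interpolation=cv2.INTER_CUBIC)
cv2.imwrite('pics/c7.png',A)
E
```

```text
t 6.1333 [0.4786 0.1251 0.1048] gate xyz -0.0005822346899039921 0.3195440613840456 -0.045153666444318036
F [-2.02 16.53 -0.05] w 0.00016008378248062377 yaw 12.642230239537431 q [ 0.    0.04  1.91  0.01  1.19 -0.22]
[[188.54278735 288.64808093]]
```

View pics/c7.png

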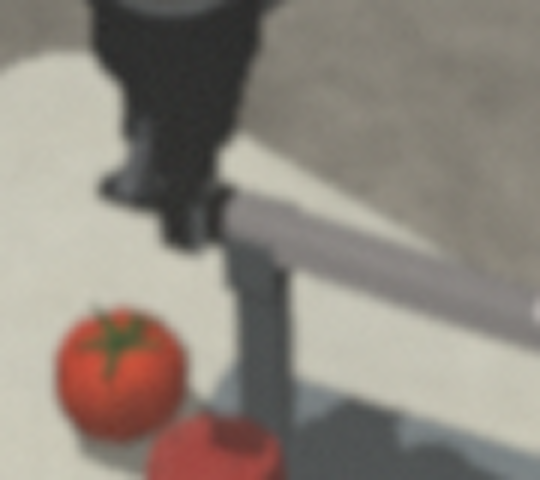

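The arm's tip has risen about 12 mm: the fork prong is now hidden behind it, and the tip top moved from (235,205) to (225,187). Friction holds, so I continue along the arc.

servo_tool(motion=[0,0,-0.006,0,0,0,-0.012,0,0,0.0005,-0.018,0,0,0.001,-0.024,0,0,0.0015,-0.03,0,0,0.002,-0.036,0,0,0.003,-0.042,0,0,0.004,-0.049,0])

```text
time: 6.85
ee_pos: [0.4795, 0.1211, 0.1539]
ee_rot: [0.994, 0.11, -0.001, -0.004]
wrist_force: [-2.5, 15.4, 2.2]
grip_width: -0.0001
```

```bash
python3 st.py; python3 - <<'E'
from h import *
a=get('scene')
A=cv2.resize(cv2.cvtColor(a['color'][80:240,160:390],cv2.COLOR_RGB2BGR),None,fx=3.4,fy=3.4,interpolation=cv2.INTER_CUBIC)
cv2.imwrite('pics/c8.png',A)
E
```

```text
t 6.85 [0.4795 0.1211 0.1539] gate xyz -0.0005832417225387992 0.3155035805662303 0.0038775000305754648
F [-2.48 15.36  2.22] w -0.00013666096171852186 yaw 12.68582330272728 q [-0.   -0.01  1.87  0.01  1.29 -0.23]
```

View pics/c8.png

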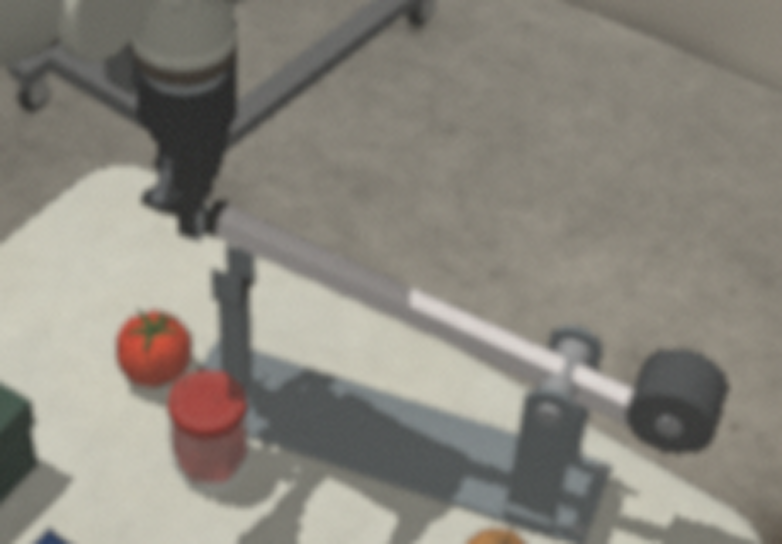

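Tip lifted clear of the rest with the fingertip still on the cap at (205,218), tomato and jar undisturbed. Continuing.

servo_tool(motion=[0,0.0013,-0.0075,0,0,0.0028,-0.015,0,0,0.0045,-0.0225,0,0,0.0063,-0.03,0,0,0.0084,-0.0373,0,0,0.0106,-0.0447,0,0,0.013,-0.052,0,0,0.0156,-0.0592,0])

```text
time: 7.57
ee_pos: [0.4829, 0.1054, 0.2138]
ee_rot: [0.994, 0.111, -0.001, -0.004]
wrist_force: [-5.5, 12.8, 4.9]
grip_width: -0.0004
```

```bash
python3 st.py
```

```text
t 7.5667 [0.4829 0.1054 0.2138] gate xyz -0.000502711306719258 0.2994409685108763 0.06384186579249287
F [-5.51 12.84  4.91] w -0.00040006197391165646 yaw 12.738367352067302 q [-0.04 -0.07  1.8   0.01  1.41 -0.26]
```

servo_tool(motion=[0,0.002,-0.0071,0,0,0.005,-0.0142,0,0,0.008,-0.0212,0,0,0.011,-0.0282,0,0,0.0145,-0.035,0,0,0.018,-0.0416,0,0,0.022,-0.048,0,0,0.026,-0.0548,0])

```text
time: 8.23
ee_pos: [0.4887, 0.0786, 0.2689]
ee_rot: [0.994, 0.111, -0.001, -0.002]
wrist_force: [-5.7, 8.0, 4.8]
grip_width: -0.0003
```

```bash
python3 st.py
```

```text
t 8.2333 [0.4887 0.0786 0.2689] gate xyz -0.0004053437866483827 0.27197140534445186 0.11889093836939504
F [-5.73  8.02  4.77] w -0.00027060052983049335 yaw 12.738527249422631 q [-0.09 -0.09  1.71  0.    1.52 -0.31]
```

servo_tool(motion=[0,0.004,-0.0064,0,0,0.0084,-0.0128,0,0,0.013,-0.019,0,0,0.0175,-0.025,0,0,0.022,-0.031,0,0,0.027,-0.037,0,0,0.032,-0.043,0,0,0.037,-0.0485,0])

```text
time: 8.9
ee_pos: [0.4981, 0.0399, 0.3171]
ee_rot: [0.994, 0.11, 0.001, 0.0]
wrist_force: [-0.4, 1.0, 1.3]
grip_width: 0.0001
```

```bash
python3 st.py
```

```text
t 8.9 [0.4981 0.0399 0.3171] gate xyz 0.0006458471994047577 0.2321657491693097 0.16709711237975652
F [-0.42  1.01  1.33] w 5.499556521357028e-05 yaw 12.662662407169778 q [-0.16 -0.09  1.62 -0.    1.61 -0.38]
```

servo_tool(motion=[0,0.0054,-0.0054,0,0,0.0108,-0.0108,0,0,0.0165,-0.016,0,0,0.022,-0.0213,0,0,0.028,-0.026,0,0,0.034,-0.031,0,0,0.04,-0.0355,0,0,0.046,-0.04,0])

```text
time: 9.57
ee_pos: [0.508, -0.0053, 0.3565]
ee_rot: [0.994, 0.11, -0.0, 0.0]
wrist_force: [0.4, -0.0, -0.3]
grip_width: 0.0
```

```bash
python3 st.py; python3 - <<'E'
from h import *
a=get('scene')
A=cv2.resize(cv2.cvtColor(a['color'][40:260,150:400],cv2.COLOR_RGB2BGR),None,fx=2.6,fy=2.6,interpolation=cv2.INTER_CUBIC)
cv2.imwrite('pics/c9.png',A)
E
```

```text
t 9.5667 [ 0.508  -0.0053  0.3565] gate xyz 0.0009035717648288793 0.18592115235036 0.20654726459750375
F [ 0.37 -0.05 -0.25] w 1.2052230649760338e-05 yaw 12.640672223750313 q [-0.25 -0.07  1.53 -0.    1.69 -0.47]
```

View pics/c9.png

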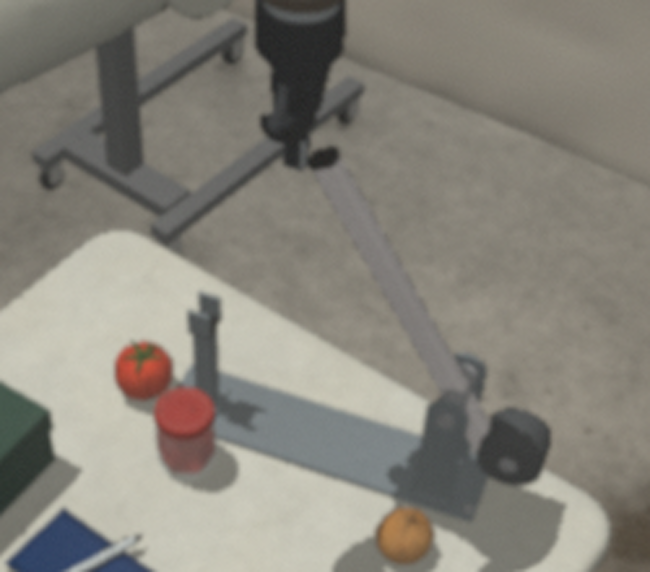

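The arm stands at about 1 rad with the cap at (322,158) just ahead of the fingertip (297,162), and contact force is zero. I'll hold as a backstop and see whether it swings away.

servo_tool(motion=[0,0.003,-0.002,0,0,0.003,-0.002,0,0,0.003,-0.002,0,0,0.003,-0.002,0,0,0.003,-0.002,0,0,0.003,-0.002,0,0,0.003,-0.002,0,0,0.003,-0.002,0])

```text
time: 10.28
ee_pos: [0.5085, -0.0074, 0.3581]
ee_rot: [0.994, 0.11, -0.0, -0.0]
wrist_force: [-0.1, -0.4, -0.7]
grip_width: 0.0002
```

servo_tool(motion=[0,0,0,0,0,0,0,0,0,0,0,0,0,0,0,0,0,0,0,0,0,0,0,0,0,0,0,0,0,0,0,0])

```text
time: 10.95
ee_pos: [0.5085, -0.0075, 0.3582]
ee_rot: [0.994, 0.11, -0.0, -0.0]
wrist_force: [-0.1, -0.8, -0.1]
grip_width: 0.0003
```

servo_tool(motion=[0,-0.02,0,0,0,-0.04,0,0,0,-0.06,0,0,0,-0.08,0,0,0,-0.1,0,0,0,-0.12,0,0,0,-0.14,0,0,0,-0.14,0,0])

```text
time: 11.62
ee_pos: [0.4771, 0.1318, 0.3585]
ee_rot: [0.994, 0.112, 0.0, -0.001]
wrist_force: [0.3, 0.2, 0.3]
grip_width: -0.0
```

servo_tool(motion=[0,0,0,0,0,0,0,0,0,0,0,0,0,0,0,0,0,0,0,0,0,0,0,0,0,0,0,0,0,0,0,0])

```text
time: 12.28
ee_pos: [0.4779, 0.1289, 0.3582]
ee_rot: [0.994, 0.11, -0.0, -0.0]
wrist_force: [0.5, 0.3, -0.8]
grip_width: 0.0002
```

servo_tool(motion=[0,0,0,0,0,0,0,0,0,0,0,0,0,0,0,0,0,0,0,0,0,0,0,0,0,0,0,0,0,0,0,0])

```text
time: 12.95
ee_pos: [0.4779, 0.1291, 0.3582]
ee_rot: [0.994, 0.11, 0.0, -0.0]
wrist_force: [-0.0, -0.4, -0.4]
grip_width: 0.0002
```

```bash
python3 st.py; python3 - <<'E'
from h import *
a=get('scene');b=get('top')
A=cv2.resize(cv2.cvtColor(a['color'][20:260,150:400],cv2.COLOR_RGB2BGR),None,fx=1.6,fy=1.6)
B=cv2.resize(cv2.cvtColor(b['color'][100:260,150:400],cv2.COLOR_RGB2BGR),None,fx=1.55,fy=1.55)
B=cv2.copyMakeBorder(B,0,A.shape[0]-B.shape[0],0,0,cv2.BORDER_CONSTANT)
cv2.imwrite('pics/c10.png',np.hstack([A,B]))
E
```

```text
t 12.95 [0.4779 0.1291 0.3582] gate xyz -0.0004481407730645171 0.3236348149704498 0.20819295939099894
F [-0.04 -0.36 -0.38] w 0.00023740105482077044 yaw 12.650019262273496 q [ 0.02 -0.11  1.56  0.    1.69 -0.2 ]
```

View pics/c10.png

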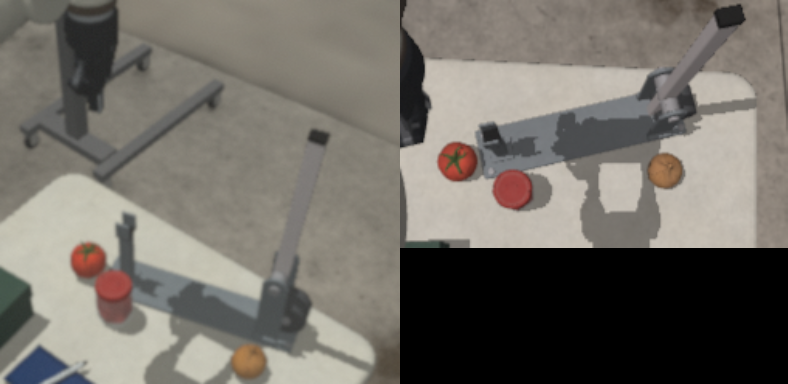

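The arm stands upright with its cap at (319,137) in the scene crop, and all three items are standing. I'll check the numbers against projections, confirm it is still, then hand in.

```bash
python3 - <<'E'
from h import *
d=np.array([-.2091,.9779,0]);piv=np.array([.546,-.1873,.15])
a=get('scene')
print('tip seen',(319/1.6+150,137/1.6+20),{t:proj(a,[piv+.306*(np.cos(t)*d+np.sin(t)*np.array([0,0,1]))])[0].round(1).tolist() for t in (1.3,1.5,1.62)})
def cen(im):
  h=cv2.cvtColor(im,cv2.COLOR_RGB2HSV);o=[]
  for n,(x0,x1,y0,y1) in dict(tom=(190,214,165,196),jar=(206,238,186,224),onion=(290,322,232,262)).items():
    m=((h[...,1]>120)&((h[...,0]<20)|(h[...,0]>170)))[y0:y1,x0:x1];y,x=np.nonzero(m);o.append((n,round(x.mean()+x0,1),round(y.mean()+y0,1)))
  return o
print(cen(cv2.cvtColor(cv2.imread('pics/s1.png'),cv2.COLOR_BGR2RGB)),cen(a['color']))
for _ in range(8): b=get('scene')
df=cv2.absdiff(a['color'],b['color'])[80:260,190:400];print('motion diff px',(df.max(2)>40).sum())
E
```

```text
tip seen (349.375, 105.625) {1.3: [307.5, 96.1], 1.5: [334.1, 99.5], 1.62: [350.3, 103.8]}
[('tom', np.float64(204.5), np.float64(183.0)), ('jar', np.float64(219.2), np.float64(197.3)), ('onion', np.float64(304.6), np.float64(244.6))] [('tom', np.float64(204.4), np.float64(183.0)), ('jar', np.float64(219.3), np.float64(197.4)), ('onion', np.float64(304.6), np.float64(244.6))]
motion diff px 0
```

```bash
python3 -c "
from workcell import manip
print(manip.sign_off())"
```

```text
the job is handed in; nothing more can be done
None
```

The barrier arm is upright and stays there, and the job is handed in at about 13.5 s of the 45 s allowed.

**Push:** The tool can only point straight down, so I could not push from below at boom_mid. Instead I pressed the shut fingertips lightly against the outer end of the long arm, about 8–18 N. I followed its arc up to about 1 rad, and it swung to the stop by itself. I then backed the gripper away.

**Failed attempt:** The first press touched only the top of the end cap and slid over it, leaving the arm in its rest. In the pictures the shut fingertips sat about 25 mm above the reported TCP, and I did not find out why. I lowered the tool and the second press held.

**Last checks:**
- **Arm position:** the tip is seen at pixel (349,106), against (350,104) expected at the 1.62 rad stop. Nothing moved between pictures 0.4 s apart.
- **Onion, tomato and jar:** their positions in the picture are within 0.1 px of the start.
- **Robot:** the gripper is clear of everything, and the wrist force is within noise, under 1 N.

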